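# Lay the bottle in the amenity case and slide its hatch shut

### The job

The orange bottle has been left leaning out of the amenity case on the vanity, so its sliding hatch cannot shut. Lay the bottle flat inside the open compartment and let go of it, then push the hatch along its track, past its spring catch, until it stays fully closed against the dark frame. Feel your way: push firmly through the catch but do not ram the hatch or press hard on the case, and leave the other things on the counter where they stand.

Things in the scene. Friction and masses are not known exactly. Their poses are not given: they have to be found in the camera images.
- case: Fixed low white case 440 long (its y), 134 wide (its x), rim 64 high; origin at the centre of its underside, z up. Side walls 7 thick. Its +y half is an open compartment, its -y half is decked over. The hatch slides along y on top of the long walls. More than 40 N pressed on the case or hatch counts as ramming.
- compartment (a point): Centre of the open compartment's inner floor, 8 above the counter; axes as the case's. Inside it measures 120 (case x) by 202 (case y) by 56 deep.
- jamb (a point): Middle of the face that the hatch closes against, on the dark steel frame bar (154 by 16, top 84 above the counter) across the case's +y end; it faces the case's -y.
- hatch (a joint): How far the pale wooden hatch is open (m): 0 = against the frame, moved to case +y; starts at 0.185 to 0.205. Slides with about 2 N of friction. At about 0.006 it meets a hidden sprung roller catch and stalls unless pushed with 17 to 24 N; below about 0.0015 the catch draws it home and holds it. Panel 156 (case x) by 225 (case y), 6 thick, top 72 above the counter.
- hatch_pull (a point): Centre of the black upright pull rib on the hatch, 84 (case x) by 12 (case y) by 24 high, standing on the hatch (from 72 to 96 above the counter); axes as the case's. The hatch's leading edge lies 157 ahead (+y) of it; its trailing edge 68 behind. With the hatch closed this point is 157 from the frame's face.
- bottle_mid (a point): Centre of the orange bottle: square body 40 x 40 x 130, black round cap 30 across, 155 long in all, 0.13 to 0.25 kg. Its z runs base to cap. It starts leaning across the compartment: base in the corner of floor and -x wall, body on the rim of the +x wall, cap up and outward, z axis about 29 degrees above level in the case's x-z plane; two side faces look along case +y and -y.
- tumbler: White ceramic tumbler, 72 across, 100 high, standing on the counter; origin under its centre. Leave alone.
- dispenser: Green glass soap dispenser with black pump head, 68 across, 156 high; origin under its centre. Leave alone.
- amber_bottle: Round amber bottle, 44 across, 130 high; origin under its centre. Leave alone.
- white_bottle: Round white bottle, 48 across, 120 high; origin under its centre. Leave alone.
- jar: Blue ceramic jar with metal lid, 68 across, 55 high; origin under its centre. Leave alone.
- soap_dish: Wooden dish with a bar of soap, 85 by 120, 30 high; origin under its centre. Leave alone.
- hairbrush: Wooden hairbrush lying along its x axis, 190 long, 55 wide, 26 high. Leave alone.
- bottle: The same bottle; this origin is the centre of its base, axes as bottle_mid's.
Things that resemble listed ones, but are neither listed nor needed, are in the scene too. Leave any purple or red look-alike of the bottle alone.

How it is judged:
On the way, in this order (a step that is already met when the one before it is completed fails the run):
1. the bottle lies flat in the compartment, let go, while the hatch is still open (angle between bottle_mid's own z axis and vertical between 1.45 and 1.69 rad and x of bottle_mid in the frame of compartment between -0.04 and 0.04 m and y of bottle_mid in the frame of compartment between -0.06 and 0.06 m and z of bottle_mid in the frame of compartment below 0.035 m and value of joint hatch above 0.1 m and linear speed of bottle below 0.05 m/s and contact force between the fingers and bottle below 0.3 N), for 0.2 s.
2. the hatch is closed against the frame (value of joint hatch below 0.002 m), for 0.2 s.
At the end, for the whole second after the job is handed in: The hatch is closed to within 2 mm of the frame and stays so by itself; the bottle is at rest and let go, lying flat (within about 7 degrees) on the compartment's floor under it (angle between bottle_mid's own z axis and vertical between 1.45 and 1.69 rad and x of bottle_mid in the frame of compartment between -0.04 and 0.04 m and y of bottle_mid in the frame of compartment between -0.06 and 0.06 m and z of bottle_mid in the frame of compartment below 0.035 m and value of joint hatch below 0.002 m and linear speed of bottle below 0.03 m/s); the robot touches nothing.
It fails at once if the robot presses on the case or hatch with more than 40 N (contact force between any of the fingers, the arm and case above 40 N).
It fails at once if a bystander is shifted by more than 30 mm (distance of any of tumbler, dispenser, amber_bottle, white_bottle, jar, soap_dish, hairbrush from where it was at the start of the episode above 0.03 m).
It also fails if it takes over 58 s, if anything falls off the work surface, if the arm or the gripper's body presses on something with over 40 N, if the wrist force passes 120 N, or if a joint passes its speed limit or range.

### The arm

A 6-joint arm with a two-finger parallel gripper is mounted at the origin on the work surface. World frame = base frame: x ahead of the robot, y to its left, z up, the work surface at z = 0. Lengths are in m, angles in rad, forces in N, time in s.
With the tool pointing down it reaches from about 0.225 to 0.875 m from the base axis. Payload 3.4 kg.
Tool frame: the origin (TCP) lies midway between the tips of the shut fingers; the grasp point (between the pads) lies behind it (manip.grip_point_offset is the z of the grasp point in the tool frame, in m); z points along the fingers, x is the direction in which the jaws open and shut, and the axes are right-handed (so a half turn about z gives the same grasp; the last joint's range is limited). The gripper opens to 85 mm and grips with 20 to 120 N. Pads are 22 mm wide; open, the fingers measure 114 mm over their backs; the gripper's body (76 mm by 85 mm) begins 54 mm behind the grasp point. The pads swing forward as they close: fully open they stand 13 mm farther back than shut.
Start: joints at [1.141, 0.276, 1.505, -0, 1.361, -0.121], TCP at [0.175, 0.548, 0.231] pointing down, gripper open.
Joint ranges: [-2.89, 2.89], [-0.75, 2.08], [0.22, 2.7], [-1.18, 4.32], [0.11, 2.71], [-2.7, 2.7]. Speed limits (rad/s): [2.57, 2.57, 3.14, 3.14, 3.14, 3.14].

### API

Orientations are given as a unit quaternion [w, x, y, z].
In Python, from rig import manip, eyes, recognise, regions_of, mark_of gives the robot as it stands.
- The arm moves only by the shell command python3 -m inch 'ROWS' [FORCE]. ROWS is JSON, a list of rows, each a list of 5 numbers: the gripper command: -1 is shut, 1 is fully open, values between are in proportion, then the shift along the tool's x, y, z in mm, then the turn about the tool's z in degrees. A call has 1 to 20 rows; each row shifts and turns the pose as measured when the row begins, along the tool's axes as they then stand; what a row does not reach is not made up. A row lasts 1/12 s, in which the tool goes at most 41.7 mm and 7.16 degrees, less where a joint would pass 70% of its speed; a pose out of reach is approached as far as the arm can. A call with a gripper value outside its range is refused whole. The fingers move at their own pace and stop on an object; FORCE is the grip in N (left out, the last holds). Time passes only in rows, so rows that do not move let the fingers close. It gives the time, the measured TCP pose, the force and the opening at its end, in the units of the state.
- manip.get_state(): the state, without advancing time (a new reading comes with each control period).
- eyes.get_image(name): name is "side" or "top"; returns a dict with "frame" (420x560x3 uint8, red, green, blue), "K" (3x3 intrinsics, pixels), "rvec" (rotation vector, rad) and "tvec" (3), from world to camera coordinates, as OpenCV has them. Camera axes: x right, y down, z forward; pixel columns grow to the right and rows downward; lengths in m; the calibration is good to about 2 mm. A picture is of the moment at which its call begins. There is no depth.
- manip.sign_off(): hands the job in, once; it reports no verdict.
Trained networks look in a picture, given as the dict that the camera call returned (one of the last four; its "shot" number tells which), for a name from the list of things; names that differ only in an ending like _2 or _b are one class to them, and where a whole thing is asked for, a point or a joint stands for the part that bears it (a point fixed in the world has none). Each returns a list of dicts, best first, with "confidence" (0 to 1); they miss things now and then, are a little off and sometimes report something else, mostly with a low value. They report only what shows in the picture. A call takes as long as a camera call. They do not tell look-alikes from the thing itself.
- recognise(picture, target): "bbox" ([left, top, width, height] in pixels, round what is visible of it).
- regions_of(picture, target): "mask" (420x560 bool, what is visible of it) and "bbox" ([left, top, width, height] in pixels, round what is visible of it).
- mark_of(picture, target): "point" ([row, column] in pixels: a listed point, or the origin of a listed thing).
The state is a dict: "clock": time; "qpos": joint angles; "qd": joint speeds; "effort": joint torques, N m; "position": TCP position; "ee_rot": TCP orientation; "contact_force": force on the tool from outside, world axes, zero at the start; "moment": the same for the moment, N m; "width": finger opening in m.
Only numpy, scipy, OpenCV 4.12 (cv2) and the standard library are available. Lean on these libraries where they do the work, as an engineer would, in place of code of your own. Each camera call takes 0.05 s, during which the arm holds its last target.

## Working session

There is one attempt and no reset: what is moved stays moved. The work goes in short steps, Python scripts to look and compute and a shell command to move; the robot and the scene stay as the last step left them, time stands still between calls to the robot, and variables do not carry over. Pictures are saved under pics/ and viewed, and the job is handed in when it is done.

```bash
ls; mkdir -p pics
python3 - <<'E'
from rig import manip, eyes
import cv2
print(manip.get_state(), manip.grip_point_offset)
for n in("side","top"):
    p=eyes.get_image(n)
    cv2.imwrite(f"pics/{n}0.png",p["frame"][:,:,::-1]); print(n,p["K"].tolist(),p["rvec"],p["tvec"])
E
```

```text
pics
{'clock': 0.0, 'qpos': array([ 1.14100108e+00,  2.76609968e-01,  1.50613704e+00,  4.28887566e-06,
        1.36070839e+00, -1.21002677e-01]), 'qd': array([ 0.00061533,  0.00055462, -0.0005046 ,  0.00072697, -0.00137299,
       -0.00047261]), 'effort': array([-1.69006780e-03, -4.16775799e+01, -2.45803338e+01, -4.85846103e-04,
        1.12240354e-02,  1.02611133e-05]), 'position': array([0.17452916, 0.54731424, 0.23042962]), 'ee_rot': array([ 4.52843957e-04,  8.07436765e-01,  5.89953390e-01, -8.13873834e-04]), 'contact_force': array([0.22883776, 0.06305929, 0.62040758]), 'moment': array([ 0.00288162,  0.08889528, -0.02057053]), 'width': 0.0854921814821303} -0.0187
side [[458.7386262950162, 0.0, 284.84052608538116], [0.0, 458.7386262950162, 218.99449552295732], [0.0, 0.0, 1.0]] [ 2.27241561 -0.08300396  0.02128287] [-0.50013349  0.09101701  1.17225351]
top [[543.0520185656119, 0.0, 283.8975790603628], [0.0, 543.0520185656119, 213.82888347464817], [0.0, 0.0, 1.0]] [ 2.16654897 -2.20697001  0.1037069 ] [-0.01126474  0.48247363  1.71062396]
```

View pics/side0.png

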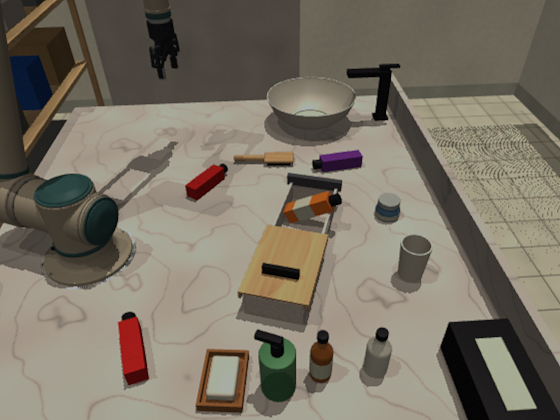

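View pics/top0.png

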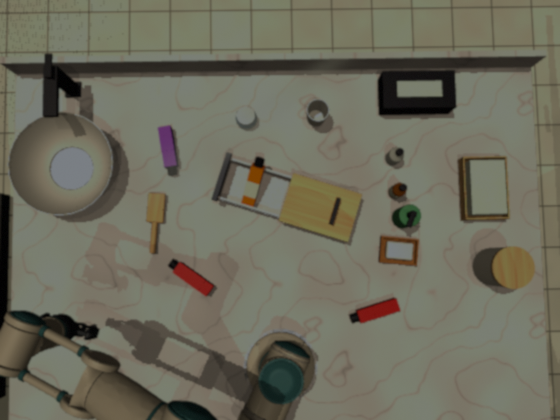

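The side view shows the case from (300,180) at the dark frame to (275,300), with the orange bottle at (312,207), cap to the right (+x), and the hatch pull at (280,271). In the top view the case runs from the frame (222,178) to (358,225), with the bottle at (254,183). The look-alikes are purple at (341,160) and red at (207,181) and (133,347).

```bash
cat > h.py <<'E'
from rig import manip, eyes, recognise, regions_of, mark_of
import cv2, numpy as np
def P(p):
    R=cv2.Rodrigues(p["rvec"])[0]; return R,np.array(p["tvec"]).ravel(),p["K"]
def proj(p,X):
    return cv2.projectPoints(np.array(X,float).reshape(-1,3),p["rvec"],p["tvec"],p["K"],None)[0].reshape(-1,2)
def tri(ps,uvs):
    Ms=[p["K"]@np.c_[cv2.Rodrigues(p["rvec"])[0],np.ravel(p["tvec"])] for p in ps]
    X=cv2.triangulatePoints(Ms[0],Ms[1],np.array(uvs[0],float).reshape(2,1),np.array(uvs[1],float).reshape(2,1)).ravel()
    return X[:3]/X[3]
def atz(p,uv,z):
    R,t,K=P(p); d=R.T@np.linalg.solve(K,[uv[0],uv[1],1]); c=-R.T@t
    return c+d*(z-c[2])/d[2]
E
python3 - <<'E'
from h import *
ps=[eyes.get_image("side"),eyes.get_image("top")]
np.set_printoptions(precision=4,suppress=True)
for n in "case compartment jamb hatch_pull bottle_mid bottle tumbler dispenser amber_bottle white_bottle jar soap_dish hairbrush".split():
    ms=[mark_of(p,n) for p in ps]
    print(n,[[(np.round(m["point"][::-1],1).tolist(),round(m["confidence"],2)) for m in mm[:3]] for mm in ms])
    if all(ms):
        uv=[np.array(m[0]["point"])[::-1] for m in ms]; X=tri(ps,uv)
        print("   ",X,[np.round(np.linalg.norm(proj(p,X)[0]-u),1) for p,u in zip(ps,uv)])
for p,n in zip(ps,("s","t")):
    a=p["frame"][:,:,::-1]
    c=a[160:330,220:360] if n=="s" else a[130:260,190:380]
    f=4.2 if n=="t" else 3.5
    cv2.imwrite(f"pics/{n}c.png",cv2.resize(c,None,fx=f,fy=f,interpolation=cv2.INTER_CUBIC))
print(manip.get_state()["clock"])
E
```

```text
case [[([293.2, 251.7], 0.94)], [([283.3, 197.4], 0.95)]]
    [ 0.5312 -0.0199 -0.0097] [np.float64(3.8), np.float64(2.1)]
compartment [[([305.0, 225.4], 0.64)], [([253.9, 192.0], 0.8)]]
    [ 0.559   0.0753 -0.0067] [np.float64(1.0), np.float64(0.6)]
jamb [[([313.2, 181.0], 0.78)], [([223.3, 179.0], 0.55)]]
    [0.5905 0.166  0.0762] [np.float64(0.7), np.float64(0.5)]
hatch_pull [[([281.5, 267.6], 0.78), ([264.5, 162.6], 0.34)], [([333.9, 213.1], 0.94)]]
    [ 0.4791 -0.172   0.0913] [np.float64(2.0), np.float64(1.0)]
bottle_mid [[([207.9, 173.9], 0.91), ([314.1, 206.7], 0.84), ([338.7, 161.6], 0.67)], [([251.2, 181.4], 0.9), ([371.3, 309.1], 0.75), ([172.7, 150.5], 0.66)]]
    [0.4637 0.046  0.2526] [np.float64(62.1), np.float64(34.2)]
bottle [[([356.7, 157.4], 0.76), ([137.4, 372.9], 0.74), ([284.4, 211.0], 0.61)], [([399.5, 308.4], 0.94), ([213.6, 288.4], 0.71), ([246.8, 203.8], 0.65)]]
    [ 0.3784 -0.3249  0.5454] [np.float64(161.8), np.float64(74.2)]
tumbler [[([409.2, 274.5], 0.92)], [([310.4, 114.8], 0.9)]]
    [ 0.8076 -0.1139 -0.0187] [np.float64(2.6), np.float64(1.4)]
dis
[... 183 characters left out ...]
.79)]]
    [ 0.5459 -0.3811  0.0107] [np.float64(1.5), np.float64(0.7)]
white_bottle [[([375.5, 366.4], 0.87), ([310.4, 185.4], 0.67)], [([388.7, 157.8], 0.52)]]
    [ 0.6611 -0.3667 -0.0065] [np.float64(0.6), np.float64(0.3)]
jar [[([385.8, 211.4], 0.92), ([275.7, 385.4], 0.74)], [([245.2, 116.7], 0.88)]]
    [0.7969 0.1001 0.0087] [np.float64(2.5), np.float64(1.6)]
soap_dish [[([221.3, 381.5], 0.68)], [([396.6, 249.7], 0.97)]]
    [ 0.3572 -0.3809  0.001 ] [np.float64(3.2), np.float64(1.4)]
hairbrush [[([264.9, 162.9], 0.56), ([315.1, 207.2], 0.44), ([278.2, 387.1], 0.24)], [([156.2, 225.5], 0.62), ([285.8, 197.9], 0.4)]]
    [ 0.4575  0.3909 -0.0043] [np.float64(1.6), np.float64(1.1)]
1.5
```

View crops.

View pics/sc.png

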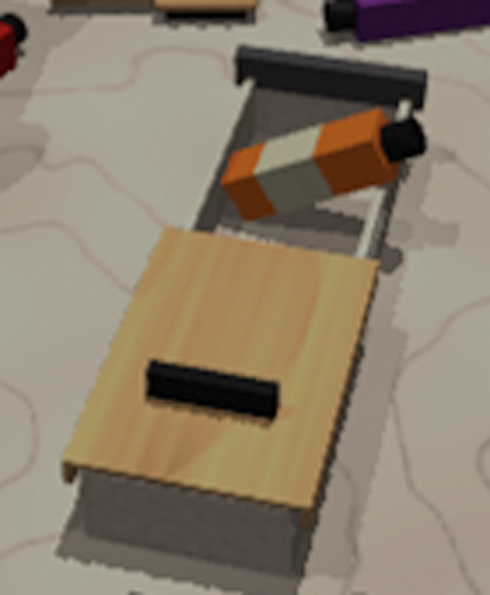

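View pics/tc.png

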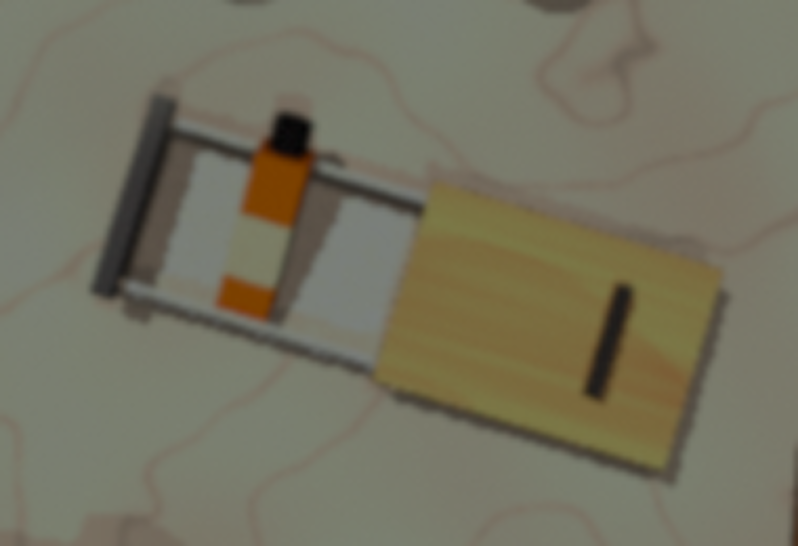

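```bash
cat >> h.py <<'E'
def ca2w(par,X):  # jamb frame -> world
    x,y,th=par[:3]; X=np.atleast_2d(np.array(X,float)); c,s=np.cos(th),np.sin(th)
    return np.c_[x+c*X[:,0]-s*X[:,1], y+s*X[:,0]+c*X[:,1], X[:,2]]
E
cat > fit.py <<'E'
from h import *
from scipy.optimize import least_squares
np.set_printoptions(precision=4,suppress=True)
ps=[eyes.get_image("side"),eyes.get_image("top")]
S=lambda u:np.array(u)/3.5+[220,160]; T=lambda u:np.array(u)/4.2+[190,130]
# (x,y(after -h flag),z,usesh, cam, pixel)
O=[(.077,0,.084,0,1,T((177,98))),(-.077,0,.084,0,1,T((117,296))),(.077,.016,.084,0,1,T((153,95))),(-.077,.016,.084,0,1,T((93,291))),
(.078,0,.072,1,1,T((433,183))),(-.078,0,.072,1,1,T((374,379))),(.078,-.225,.072,1,1,T((722,270))),(-.078,-.225,.072,1,1,T((664,468))),
(.042,-.151,.096,1,1,T((616,284))),(.042,-.163,.096,1,1,T((633,287))),(-.042,-.151,.096,1,1,T((586,394))),(-.042,-.163,.096,1,1,T((604,399))),
(-.077,.016,.084,0,0,S((240,46))),(.077,.016,.084,0,0,S((427,71))),
(-.078,0,.072,1,0,S((168,227))),(.078,0,.072,1,0,S((379,262))),(-.078,-.225,.072,1,0,S((64,463))),(.078,-.225,.072,1,0,S((312,508))),
(-.042,-.151,.096,1,0,S((150,362))),(.042,-.151,.096,1,0,S((279,384)))]
def res(q,full=False):
    r=[]
    for x,y,z,f,c,uv in O:
        r.append(proj(ps[c],ca2w(q,[x,y-f*q[3],z+q[4]]))[0]-uv)
    return np.array(r) if full else np.array(r).ravel()
s=least_squares(res,[.59,.166,-.28,.195,0],loss="soft_l1")
print(s.x); print(res(s.x,1))
q=s.x
# bottle y along case: base top edges & cap, fitted from side faces in top view
tips=[((255,148),(313,158)),((218,306),(268,320))]
b=np.array([-.0503,.0255]);a=np.array([np.cos(.506),np.sin(.506)]);n=np.array([-a[1],a[0]])
cand=[]
for (l,r),t in zip(tips,(.13,0.)):
    e=b+t*a+.02*n
    for uv,sg in((l,1),(r,-1)):
        w=atz(ps[1],T(uv),e[1]); d=w[:2]-q[:2]; c,s_=np.cos(q[2]),np.sin(q[2])
        print("edge jambframe",c*d[0]+s_*d[1],-s_*d[0]+c*d[1],"expect x",e[0])
m=mark_of(ps[1],"case")
E
python3 fit.py
```

```text
[ 0.5935  0.1618 -0.3186  0.1984 -0.0019]
[[-0.1179  0.3838]
 [-1.0163  0.5241]
 [ 0.6626 -0.4215]
 [-0.2711  0.1785]
 [ 0.1804 -0.6817]
 [-0.6028  0.4178]
 [ 0.5506 -0.0874]
 [ 0.0296  0.7688]
 [ 0.5468 -0.2998]
 [ 0.2504  0.1422]
 [-0.2248 -0.3168]
 [-0.7445 -0.344 ]
 [-0.3782  0.1431]
 [ 0.3755  0.3705]
 [-1.0593  0.0492]
 [ 0.364  -0.0493]
 [-0.5881 -0.1175]
 [ 0.101   0.8429]
 [ 0.3595 -0.503 ]
 [ 0.6664 -0.1813]]
edge jambframe 0.05623045156787551 -0.0682984304679349 expect x 0.053716082377333975
edge jambframe 0.06173465572316261 -0.11062909205146003 expect x 0.053716082377333975
edge jambframe -0.05662508746433804 -0.07160508654825326 expect x -0.05999364745497648
edge jambframe -0.055584557082176814 -0.11049078834214285 expect x -0.05999364745497648
```

```bash
cat >> h.py <<'E'
Q=[.5935,.1618,-.3186]
from scipy.spatial.transform import Rotation as Ro
def delta(jx,jy,z,yaw_rel):  # TCP goal in jamb frame; yaw_rel: tool x dir rel. to case x, deg
    s=manip.get_state(); R=Ro.from_quat(np.roll(s["ee_rot"],-1)).as_matrix()
    g=ca2w(Q,[jx,jy,z])[0]; d=R.T@(g-s["position"])*1000
    yaw=np.degrees(np.arctan2(R[1,0],R[0,0])); t=-((np.degrees(Q[2])+yaw_rel-yaw+90)%180-90)
    print("goal",g.round(3),"clock",s["clock"],"tool mm",d.round(1),"turn",round(t,1),"F",s["contact_force"].round(1),"w",round(s["width"],4),"q6",s["qpos"][5].round(2))
E
python3 -c "
from h import *
delta(.016,-.0903,.15,90)"
```

```text
goal [0.58  0.071 0.15 ] clock 1.65 tool mm [-331.   531.4   81.3] turn 0.6 F [0.  0.  0.1] w 0.0853 q6 -0.12
```

```bash
python3 -m inch '[[1,-20.5,33,3,0.6],[1,-20.5,33,3,0],[1,-20.5,33,3,0],[1,-20.5,33,3,0],[1,-20.5,33,3,0],[1,-20.5,33,3,0],[1,-20.5,33,3,0],[1,-20.5,33,3,0],[1,-20.5,33,3,0],[1,-20.5,33,3,0],[1,-20.5,33,3,0],[1,-20.5,33,3,0],[1,-20.5,33,3,0],[1,-20.5,33,3,0],[1,-20.5,33,3,0]]' 60
python3 -c "
from h import *
delta(.016,-.0903,.15,90)"
```

```text
clock: 2.9
position: [0.5627, 0.0915, 0.1842]
ee_rot: [-0.003, 0.806, 0.591, 0.006]
contact_force: [0.8, 0.8, 0.6]
width: 0.0854
goal [0.58  0.071 0.15 ] clock 2.9 tool mm [-14.6  22.9  34.1] turn 0.8 F [0.8 0.8 0.6] w 0.0854 q6 -1.24
```

```bash
python3 -m inch '[[1,-14,22,18,0.8],[1,-1,1,12,0],[1,0,0,4,0],[1,0,0,0,0]]'
python3 - <<'E'
from h import *
delta(.016,-.0903,.042,90)
for n,(r0,r1,c0,c1) in dict(side=(120,260,220,380),top=(120,240,190,340)).items():
    p=eyes.get_image(n)["frame"][r0:r1,c0:c1,::-1]
    cv2.imwrite(f"pics/{n}1.png",cv2.resize(p,None,fx=4,fy=4))
E
```

```text
clock: 3.23
position: [0.5888, 0.0604, 0.1484]
ee_rot: [0.0, 0.814, 0.581, 0.007]
contact_force: [0.1, -0.0, 0.2]
width: 0.0853
goal [0.58  0.071 0.042] clock 3.2333 tool mm [  6.1 -12.3 106.3] turn -0.6 F [ 0.1 -0.   0.2] w 0.0853 q6 -1.26
```

View pics/side1.png

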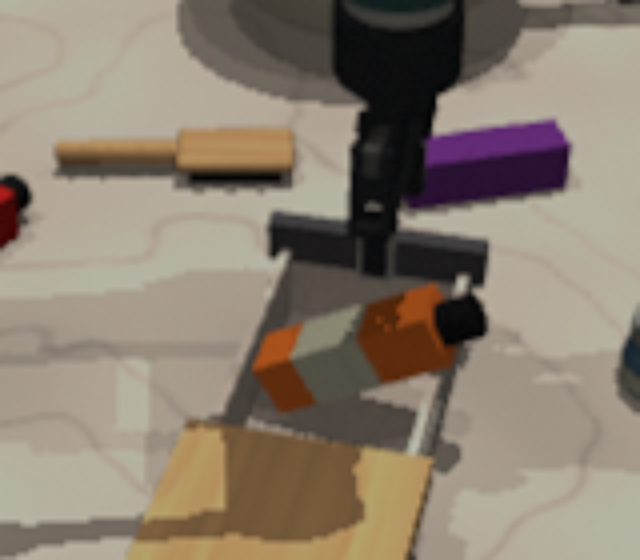

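View pics/top1.png

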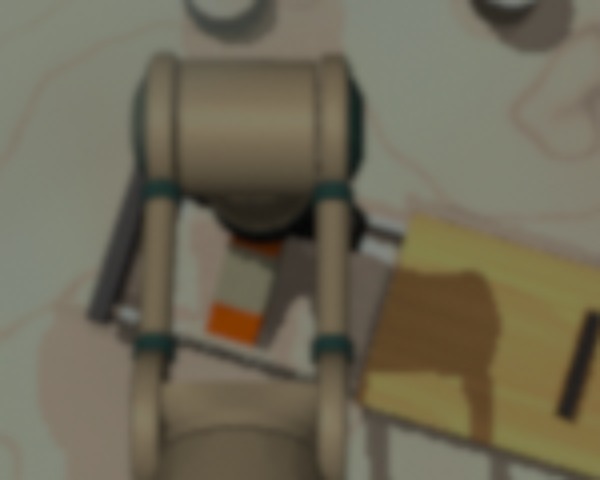

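Both crops confirm that the orange bottle (side crop (360,345)) leans across the compartment, base at the -x wall and cap over the +x rim. The purple one lies flat on the counter behind the frame. The TCP overshot by about 12 mm, so I'll correct that and then descend.

```bash
python3 -m inch '[[1,5,-10,10,-0.5],[1,1,-2,15,0],[1,0,0,18,0],[1,0,0,18,0],[1,0,0,12,0]]'
python3 -c "
from h import *
delta(.016,-.0903,.042,90)"
```

```text
clock: 3.75
position: [0.5827, 0.078, 0.0838]
ee_rot: [0.005, 0.808, 0.589, 0.015]
contact_force: [0.1, -0.7, -0.2]
width: 0.0855
goal [0.58  0.071 0.042] clock 3.75 tool mm [-8.1 -1.1 41.6] turn 0.4 F [ 0.1 -0.7 -0.2] w 0.0855 q6 -1.26
```

```bash
python3 -m inch '[[1,-6,0,10,0.3],[1,0,0,12,0],[1,0,0,10,0],[1,0,0,5,0],[1,0,0,0,0]]'
python3 -c "
from h import *
delta(.016,-.0903,.042,90)"
```

```text
clock: 4.17
position: [0.5799, 0.0789, 0.0478]
ee_rot: [0.005, 0.807, 0.59, 0.017]
contact_force: [0.1, -0.3, -0.0]
width: 0.0855
goal [0.58  0.071 0.042] clock 4.1667 tool mm [-7.5  2.8  5.7] turn 0.6 F [ 0.1 -0.3 -0. ] w 0.0855 q6 -1.26
```

```bash
python3 -m inch '[[1,-4,1,2,0.3],[1,-3,1,2,0.2],[1,0,0,1,0],[1,0,0,0,0]]'
python3 -c "
from h import *
delta(.016,-.0903,.042,90)
s=manip.get_state();print(Ro.from_quat(np.roll(s['ee_rot'],-1)).as_matrix().round(3),s['qpos'])"
```

```text
clock: 4.5
position: [0.5811, 0.0721, 0.0447]
ee_rot: [0.006, 0.809, 0.587, 0.018]
contact_force: [0.2, -0.2, 0.3]
width: 0.0852
goal [0.58  0.071 0.042] clock 4.5 tool mm [-1.3 -0.4  2.6] turn 0.2 F [ 0.2 -0.2  0.3] w 0.0852 q6 -1.27
[[ 0.31   0.95   0.037]
 [ 0.951 -0.31   0.012]
 [ 0.023  0.031 -0.999]] [-0.00271159  0.43437417  1.77375967  0.01514317  0.89681052 -1.26741665]
```

```bash
python3 -m inch '[[0,0,0,0,0],[0,0,0,0,0],[-1,0,0,0,0],[-1,0,0,0,0],[-1,0,0,0,0],[-1,0,0,0,0],[-1,0,0,0,0],[-1,0,0,0,0]]' 60
python3 - <<'E'
from h import *
delta(.016,-.0903,.042,90)
E
```

```text
clock: 5.17
position: [0.5821, 0.0716, 0.046]
ee_rot: [0.007, 0.809, 0.587, 0.019]
contact_force: [0.2, 0.4, 0.4]
width: 0.039
goal [0.58  0.071 0.042] clock 5.1667 tool mm [-1.2 -1.6  3.9] turn 0.2 F [0.2 0.4 0.4] w 0.039 q6 -1.27
```

```bash
python3 -m inch '[[-1,0,0,-5,0],[-1,0,0,-8,0],[-1,0,0,-10,0],[-1,0,0,-12,0],[-1,0,0,-12,0],[-1,0,0,-12,0],[-1,0,0,-10,0],[-1,0,0,-6,0],[-1,0,0,0,0]]'
python3 - <<'E'
from h import *
delta(0,-.0903,.13,0)
p=eyes.get_image("side")["frame"][100:280,200:400,::-1]
cv2.imwrite("pics/side2.png",cv2.resize(p,None,fx=3.3,fy=3.3))
E
```

```text
clock: 5.92
position: [0.577, 0.0708, 0.1277]
ee_rot: [0.006, 0.809, 0.587, 0.018]
contact_force: [-0.9, -0.3, -2.5]
width: 0.0394
goal [0.565 0.076 0.13 ] clock 5.9167 tool mm [  1.4 -12.8  -2.7] turn -89.8 F [-0.9 -0.3 -2.5] w 0.0394 q6 -1.27
```

View pics/side2.png

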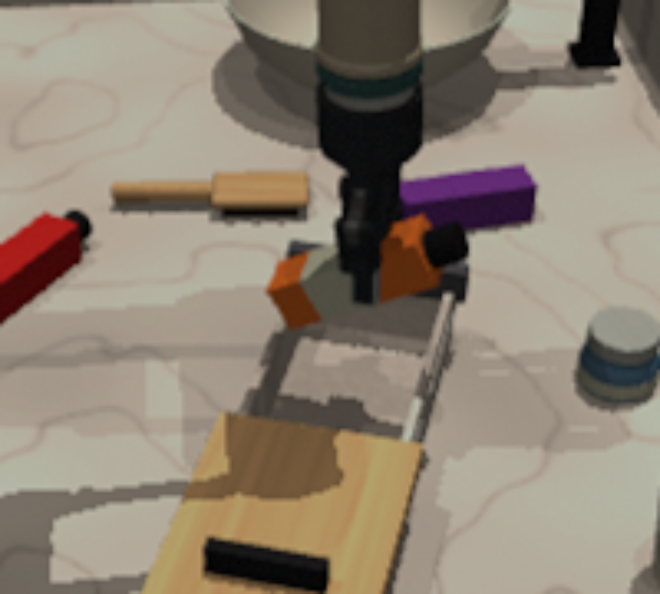

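```bash
python3 -m inch '[[-1,0,0,-2,3],[-1,0,0,-1,6],[-1,0,0,0,7],[-1,0,0,0,7],[-1,0,0,0,7],[-1,0,0,0,7],[-1,0,0,0,7],[-1,0,0,0,7],[-1,0,0,0,7],[-1,0,0,0,7],[-1,0,0,0,7],[-1,0,0,0,7],[-1,0,0,0,6],[-1,0,0,0,4],[-1,0,0,0,0],[-1,0,0,0,0]]'
python3 - <<'E'
from h import *
delta(0,-.090,.13,0)
s=manip.get_state();print(Ro.from_quat(np.roll(s['ee_rot'],-1)).as_matrix().round(3))
p=eyes.get_image("side")["frame"][100:280,200:400,::-1]
cv2.imwrite("pics/side3.png",cv2.resize(p,None,fx=3.3,fy=3.3))
E
```

```text
clock: 7.3
position: [0.5642, 0.0714, 0.1191]
ee_rot: [-0.007, 0.985, -0.171, 0.001]
contact_force: [0.8, 0.5, -1.8]
width: 0.0391
goal [0.565 0.076 0.13 ] clock 7.3 tool mm [ -0.7  -5.2 -10.8] turn -1.5 F [ 0.8  0.5 -1.8] w 0.0391 q6 0.33
[[ 0.941 -0.338  0.005]
 [-0.338 -0.941  0.013]
 [-0.    -0.014 -1.   ]]
```

View pics/side3.png

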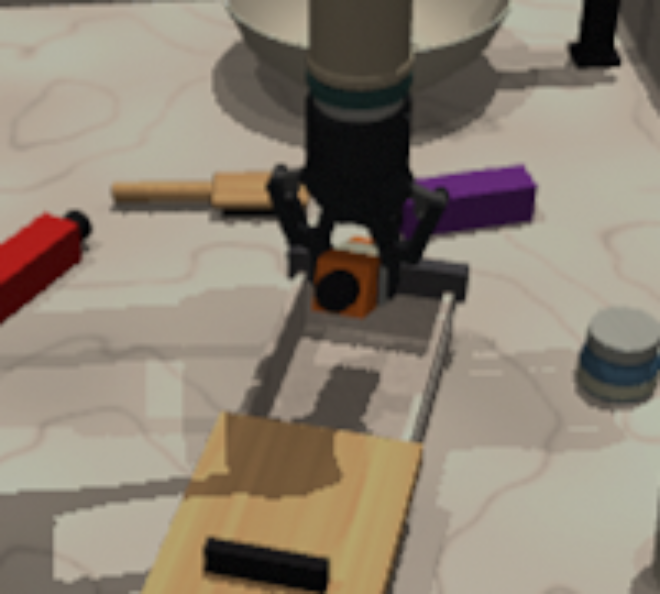

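```bash
python3 -m inch '[[-1,0,-2,4,-1],[-1,0,-1,8,-0.5],[-1,0,0,9,0],[-1,0,0,9,0],[-1,0,0,8,0],[-1,0,0,6,0],[-1,0,0,4,0],[-1,0,0,2,0]]'
python3 - <<'E'
from h import *
delta(0,-.090,.045,0)
E
```

```text
clock: 8.02
position: [0.5643, 0.0754, 0.0624]
ee_rot: [-0.007, 0.988, -0.155, -0.0]
contact_force: [0.3, 0.4, -2.3]
width: 0.0394
goal [0.565 0.076 0.045] clock 8.0167 tool mm [ 0.7 -1.  17.4] turn 0.4 F [ 0.3  0.4 -2.3] w 0.0394 q6 0.3
```

Now I'll ease down to floor contact and reduce the grip, so the bottle can pivot in the pads.

```bash
python3 -m inch '[[-1,0,0,4,0],[-1,0,0,4,0],[-1,0,0,3,0],[-1,0,0,3,0],[-1,0,0,3,0]]' 25
python3 - <<'E'
from h import *
delta(0,-.090,.020,0)
E
```

```text
clock: 8.43
position: [0.5651, 0.0755, 0.0441]
ee_rot: [-0.007, 0.988, -0.155, 0.0]
contact_force: [0.1, 0.5, -2.0]
width: 0.0395
goal [0.565 0.076 0.02 ] clock 8.4333 tool mm [-0.  -0.5 24.1] turn 0.4 F [ 0.1  0.5 -2. ] w 0.0395 q6 0.3
```

```bash
python3 -m inch '[[-1,0,0,3,0],[-1,0,0,3,0],[-1,0,0,3,0],[-1,0,0,3,0]]' 20
python3 - <<'E'
from h import *
delta(0,-.090,.020,0)
E
```

```text
clock: 8.77
position: [0.5645, 0.0724, 0.0387]
ee_rot: [-0.004, 0.988, -0.153, 0.001]
contact_force: [-4.7, -2.5, 12.7]
width: 0.0394
goal [0.565 0.076 0.02 ] clock 8.7667 tool mm [-0.4 -3.9 18.7] turn 0.7 F [-4.7 -2.5 12.7] w 0.0394 q6 0.3
```

```bash
python3 -m inch '[[-1,0,-3,-3,0],[-1,0,-5,-1,0],[-1,0,-4,0,0],[-1,0,0,1,0],[-1,0,0,0,0]]' 20
python3 - <<'E'
from h import *
delta(0,-.085,.040,0)
p=eyes.get_image("side")["frame"][130:270,220:380,::-1]
cv2.imwrite("pics/side4.png",cv2.resize(p,None,fx=4,fy=4))
E
```

```text
clock: 9.18
position: [0.5696, 0.0849, 0.0432]
ee_rot: [-0.005, 0.988, -0.153, 0.003]
contact_force: [-0.3, -0.7, -2.4]
width: 0.0395
goal [0.567 0.081 0.04 ] clock 9.1833 tool mm [-1.4  4.5  3.1] turn 0.6 F [-0.3 -0.7 -2.4] w 0.0395 q6 0.32
```

View pics/side4.png

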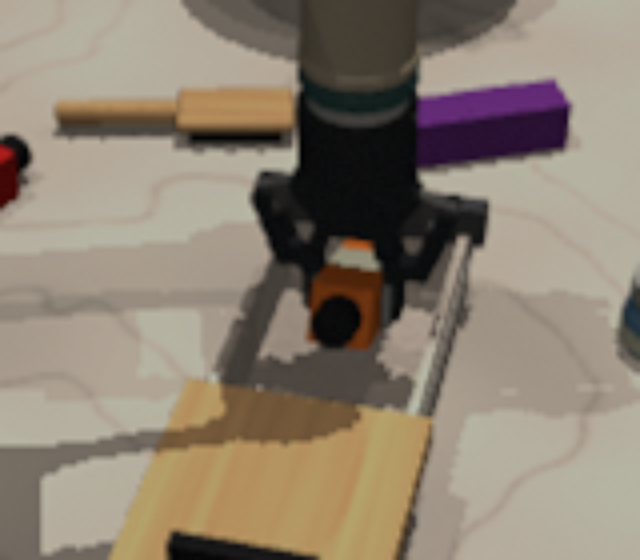

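The bottle is held, the cap clears the hatch at (335,320), and there is floor below it. I'll lower it the last 2–3 mm and open partly.

```bash
python3 -m inch '[[-1,0,1,2,0],[-1,0,1,2,0],[-0.05,0,0,0,0],[0,0,0,0,0],[0.1,0,0,0,0],[0.2,0,0,0,0],[0.2,0,0,0,0],[0.2,0,0,0,0]]' 20
python3 - <<'E'
from h import *
delta(0,-.085,.040,0)
p=eyes.get_image("side")["frame"][130:270,220:380,::-1]
cv2.imwrite("pics/side5.png",cv2.resize(p,None,fx=4,fy=4))
E
```

```text
clock: 9.9
position: [0.5698, 0.0826, 0.0387]
ee_rot: [-0.005, 0.988, -0.153, 0.003]
contact_force: [-0.2, 0.1, -0.1]
width: 0.0514
goal [0.567 0.081 0.04 ] clock 9.9 tool mm [-2.3  2.4 -1.4] turn 0.6 F [-0.2  0.1 -0.1] w 0.0514 q6 0.32
```

View pics/side5.png

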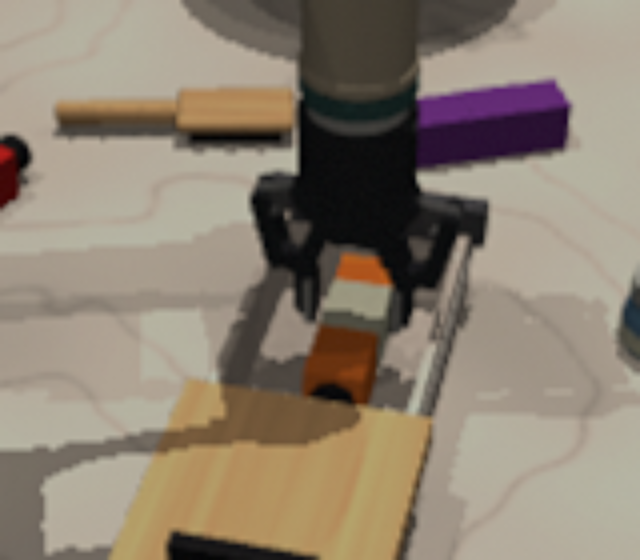

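```bash
python3 -m inch '[[0.2,0,0,-5,0],[0.2,0,0,-10,0],[0.2,0,0,-14,0],[0.2,0,0,-16,0],[0.2,0,0,-16,0],[0.2,0,0,-16,0],[0,0,0,-14,0],[-0.5,0,0,-8,0],[-1,0,0,-2,0],[-1,0,0,0,0]]' 30
python3 - <<'E'
from h import *
delta(0,-.39,.16,0)
p=eyes.get_image("side")["frame"][130:270,220:380,::-1]
cv2.imwrite("pics/side6.png",cv2.resize(p,None,fx=4,fy=4))
p=eyes.get_image("top")["frame"][120:270,180:370,::-1]
cv2.imwrite("pics/top6.png",cv2.resize(p,None,fx=4,fy=4))
E
```

```text
clock: 10.78
position: [0.5693, 0.0819, 0.1509]
ee_rot: [-0.005, 0.988, -0.153, 0.005]
contact_force: [0.7, -0.1, 0.6]
width: 0.007
goal [ 0.471 -0.209  0.16 ] clock 10.7833 tool mm [ -5.3 306.3 -12.6] turn 0.6 F [ 0.7 -0.1  0.6] w 0.007 q6 0.32
```

View pics/side6.png

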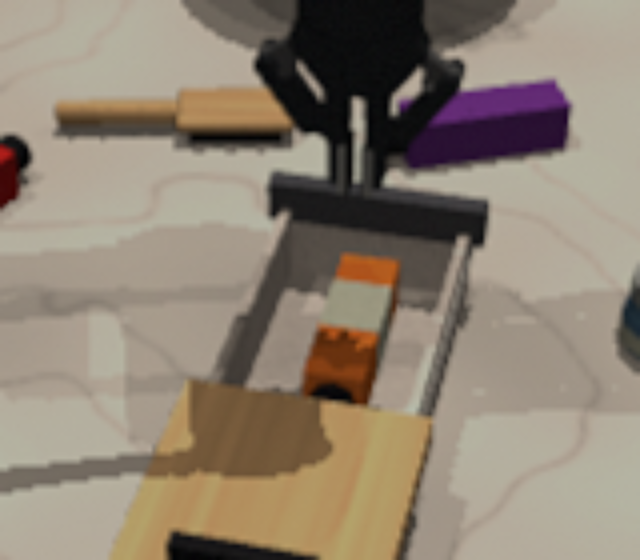

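View pics/top6.png

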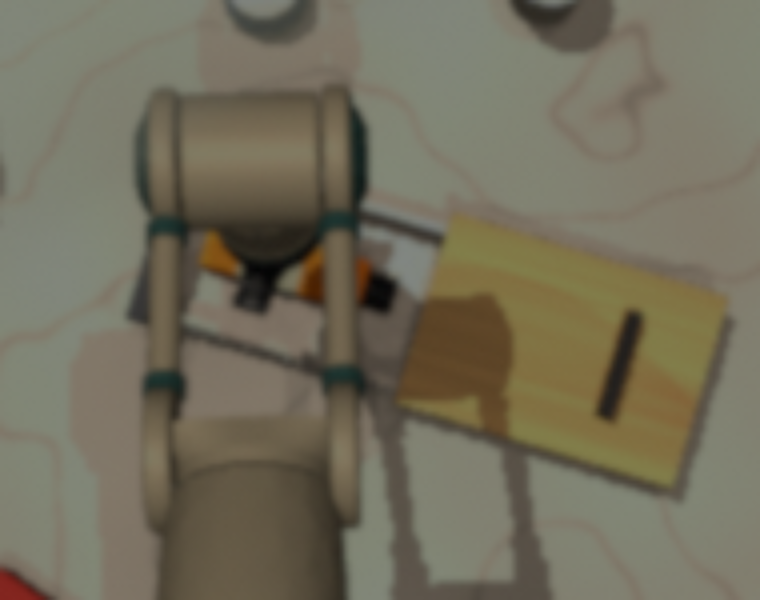

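Run:
```python
from h import *
ps=[eyes.get_image("side"),eyes.get_image("top")]
c,s=np.cos(Q[2]),np.sin(Q[2])
def j(p,uv,z):
    d=atz(p,uv,z)[:2]-Q[:2]; return np.round([c*d[0]+s*d[1],-s*d[0]+c*d[1]],4)
for uv in((340,254),(398,258),(318,326),(378,334)):
    u=np.array(uv)/4+[220,130]; print("side z=.048",j(ps[0],u,.048))
for uv in((204,237),(204,270)): print("top base .048",j(ps[1],np.array(uv)/4+[180,120],.048))
print("top cap end",j(ps[1],np.array((398,292))/4+[180,120],.03),"cap/body",j(ps[1],np.array((370,285))/4+[180,120],.03))
```

```text
side z=.048 [-0.0197 -0.021 ]
side z=.048 [ 0.0204 -0.0162]
side z=.048 [-0.0168 -0.1017]
side z=.048 [ 0.0236 -0.1005]
top base .048 [ 0.004  -0.0168]
top base .048 [-0.0209 -0.0248]
top cap end [ 0.0097 -0.1749] cap/body [ 0.0085 -0.152 ]
```

The bottle lies flat along the case: base at −0.020 and cap end at −0.175 from the frame, so its full 155 mm is level, and it is centred and clear of the hatch. Next I'll move the shut fingers behind the pull.

```bash
python3 -m inch '[[-1,0,15,-4,0],[-1,0,30,-4,0],[-1,0,35,-2,0],[-1,0,35,0,0],[-1,0,35,0,0],[-1,0,35,0,0],[-1,0,35,0,0],[-1,0,28,0,0],[-1,0,20,0,0],[-1,0,12,0,0],[-1,0,5,0,0],[-1,0,0,0,0],[-1,0,0,0,0]]' 30
python3 - <<'E'
from h import *
delta(0,-.39,.084,0)
E
```

```text
clock: 12.07
position: [0.4732, -0.1986, 0.1431]
ee_rot: [-0.007, 0.988, -0.152, -0.008]
contact_force: [-1.1, 0.7, -0.6]
width: 0.0001
goal [ 0.471 -0.209  0.084] clock 12.0667 tool mm [ 2.2 10.8 58.9] turn 0.8 F [-1.1  0.7 -0.6] w 0.0001 q6 -0.24
```

```bash
python3 -m inch '[[-1,2,6,4,0.8],[-1,0,5,8,0],[-1,0,0,10,0],[-1,0,0,10,0],[-1,0,0,8,0],[-1,0,0,5,0],[-1,0,0,2,0],[-1,0,0,0,0]]' 30
python3 - <<'E'
from h import *
delta(0,-.39,.082,0)
p=eyes.get_image("side")["frame"][150:330,200:360,::-1]
cv2.imwrite("pics/side7.png",cv2.resize(p,None,fx=3.3,fy=3.3))
E
```

```text
clock: 12.73
position: [0.4719, -0.205, 0.0902]
ee_rot: [-0.008, 0.988, -0.156, -0.009]
contact_force: [-0.1, 0.2, 0.2]
width: 0.0
goal [ 0.471 -0.209  0.082] clock 12.7333 tool mm [0.7 3.7 8.1] turn 0.3 F [-0.1  0.2  0.2] w 0.0 q6 -0.24
```

View pics/side7.png

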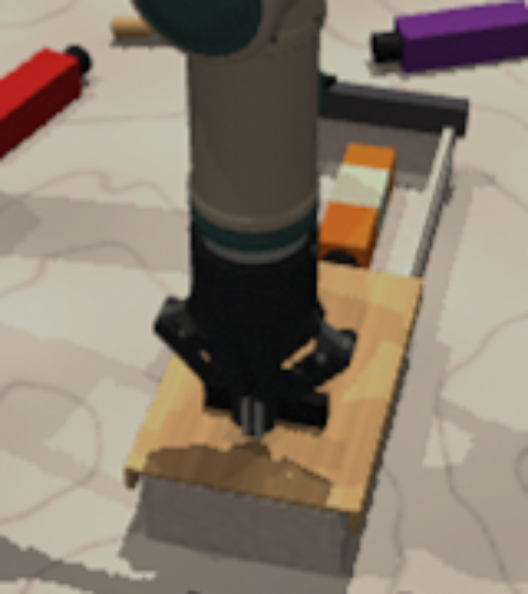

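The fingers stand right behind the pull rib, at (250,420) in the crop. I'll lower a little and make gentle contact.

```bash
python3 -m inch '[[-1,0,0,4,0],[-1,0,0,3,0],[-1,0,-3,0,0],[-1,0,-5,0,0],[-1,0,-5,0,0],[-1,0,-5,0,0],[-1,0,-5,0,0],[-1,0,-5,0,0]]' 30
python3 - <<'E'
from h import *
delta(0,-.168,.084,0)
E
```

```text
clock: 13.45
position: [0.482, -0.1788, 0.0845]
ee_rot: [-0.006, 0.988, -0.156, -0.007]
contact_force: [0.1, -4.0, -2.7]
width: 0.0003
goal [0.541 0.002 0.084] clock 13.45 tool mm [   0.4 -190.4    2.2] turn 0.4 F [ 0.1 -4.  -2.7] w 0.0003 q6 -0.19
```

```bash
python3 -m inch '[[-1,0,-8,0,0],[-1,0,-12,0,0],[-1,0,-14,0,0],[-1,0,-14,0,0],[-1,0,-14,0,0],[-1,0,-14,0,0],[-1,0,-14,0,0],[-1,0,-14,0,0],[-1,0,-10,0,0],[-1,0,-6,0,0]]' 30
python3 - <<'E'
from h import *
delta(0,-.168,.084,0)
E
```

```text
clock: 14.28
position: [0.5218, -0.0579, 0.0846]
ee_rot: [-0.001, 0.988, -0.154, -0.006]
contact_force: [1.9, -3.4, -2.5]
width: 0.0001
goal [0.541 0.002 0.084] clock 14.2833 tool mm [ -0.1 -63.1   0.7] turn 0.6 F [ 1.9 -3.4 -2.5] w 0.0001 q6 0.06
```

```bash
python3 -m inch '[[-1,0,-8,0,0],[-1,0,-8,0,0],[-1,0,-7,0,0],[-1,0,-5,0,0],[-1,0,-3,0,0],[-1,0,-2,0,0]]' 30
python3 - <<'E'
from h import *
delta(0,-.168,.084,0)
ps=[eyes.get_image("side"),eyes.get_image("top")]
cv2.imwrite("pics/side8.png",cv2.resize(ps[0]["frame"][150:330,200:360,::-1],None,fx=3.3,fy=3.3))
cv2.imwrite("pics/top8.png",cv2.resize(ps[1]["frame"][120:270,180:370,::-1],None,fx=4,fy=4))
E
```

```text
clock: 14.78
position: [0.5333, -0.0223, 0.0848]
ee_rot: [-0.001, 0.988, -0.153, -0.006]
contact_force: [0.5, -2.8, -1.5]
width: -0.0
goal [0.541 0.002 0.084] clock 14.7833 tool mm [ -0.2 -25.7   0.8] turn 0.6 F [ 0.5 -2.8 -1.5] w -0.0 q6 0.13
```

View pics/side8.png

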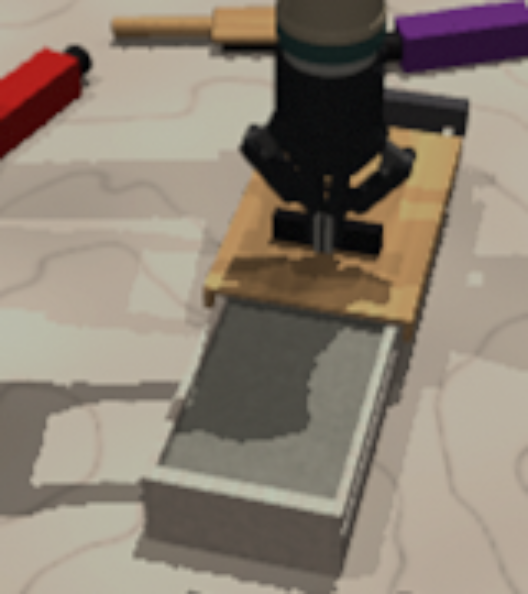

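View pics/top8.png

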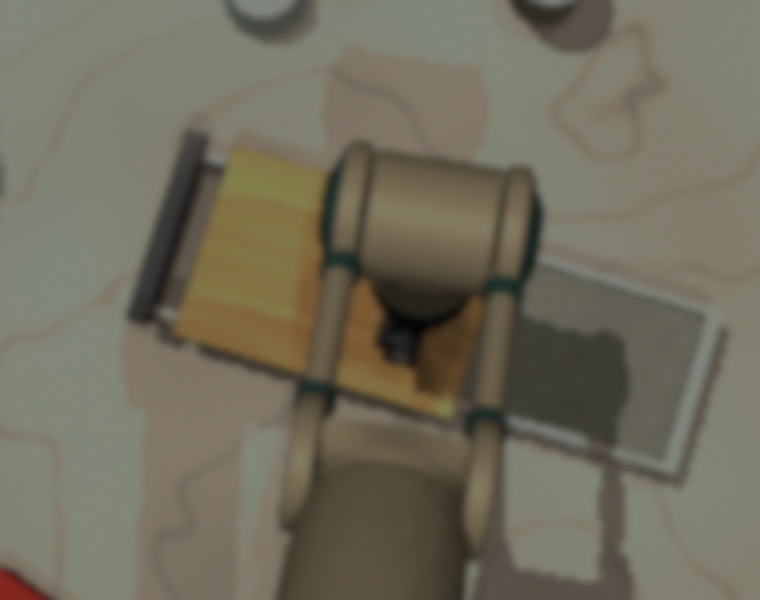

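About 22 mm of gap remains between the hatch edge and the frame face in the top view (pixels 205→236 in the crop). I'll slow down and feel for the catch.

```bash
python3 -m inch '[[-1,0,-4,0,0],[-1,0,-4,0,0],[-1,0,-3,0,0],[-1,0,-2,0,0],[-1,0,-2,0,0]]' 30
python3 -c "
from h import *
delta(0,-.168,.084,0)"
```

```text
clock: 15.3
position: [0.5376, -0.0079, 0.0849]
ee_rot: [-0.001, 0.988, -0.154, -0.006]
contact_force: [-0.1, -2.8, -0.6]
width: 0.0002
goal [0.541 0.002 0.084] clock 15.3 tool mm [  0.1 -10.7   0.9] turn 0.5 F [-0.1 -2.8 -0.6] w 0.0002 q6 0.16
```

```bash
python3 -m inch '[[-1,0,-2,0,0],[-1,0,-2,0,0]]' 30
python3 -c "
from h import *
delta(0,-.168,.084,0)"
```

```text
clock: 15.47
position: [0.5379, -0.0068, 0.085]
ee_rot: [0.002, 0.988, -0.153, -0.007]
contact_force: [-2.1, -10.5, 0.2]
width: -0.0002
goal [0.541 0.002 0.084] clock 15.4667 tool mm [ 0.1 -9.5  0.9] turn 0.6 F [ -2.1 -10.5   0.2] w -0.0002 q6 0.17
```

```bash
python3 -m inch '[[-1,0,-3.5,0,0]]' 30
python3 -m inch '[[-1,0,-4,0,0]]'
python3 -c "
from h import *
delta(0,-.168,.084,0)"
```

```text
clock: 15.55
position: [0.5381, -0.0066, 0.0851]
ee_rot: [0.006, 0.988, -0.152, -0.007]
contact_force: [-2.7, -14.2, 1.5]
width: 0.0001
clock: 15.63
position: [0.538, -0.0066, 0.0852]
ee_rot: [0.01, 0.989, -0.15, -0.008]
contact_force: [-2.8, -14.6, 1.3]
width: 0.0004
goal [0.541 0.002 0.084] clock 15.6333 tool mm [ 0.1 -9.3  1. ] turn 0.9 F [ -2.8 -14.6   1.3] w 0.0004 q6 0.19
```

```bash
python3 -m inch '[[-1,0,-5,0,0]]' 30
python3 -c "
from h import *
delta(0,-.168,.084,0)"
```

```text
clock: 15.72
position: [0.5381, -0.0066, 0.0854]
ee_rot: [0.015, 0.989, -0.149, -0.009]
contact_force: [-3.8, -17.4, 2.6]
width: -0.0001
goal [0.541 0.002 0.084] clock 15.7167 tool mm [ 0.1 -9.3  1.1] turn 1.1 F [ -3.8 -17.4   2.6] w -0.0001 q6 0.2
```

```bash
python3 -m inch '[[-1,0,-6,0,0]]' 30
python3 -c "
from h import *
delta(0,-.168,.084,0)"
```

```text
clock: 15.8
position: [0.5382, -0.0065, 0.0855]
ee_rot: [0.021, 0.989, -0.147, -0.01]
contact_force: [-4.4, -20.3, 2.5]
width: 0.0001
goal [0.541 0.002 0.084] clock 15.8 tool mm [ 0.1 -9.3  1.1] turn 1.3 F [ -4.4 -20.3   2.5] w 0.0001 q6 0.21
```

```bash
python3 -m inch '[[-1,0,-7,0,0]]' 30
python3 -c "
from h import *
delta(0,-.168,.084,0)"
```

```text
clock: 15.88
position: [0.5382, -0.0065, 0.0857]
ee_rot: [0.028, 0.989, -0.145, -0.012]
contact_force: [-5.0, -22.5, 3.9]
width: -0.0002
goal [0.541 0.002 0.084] clock 15.8833 tool mm [ 0.1 -9.2  1.1] turn 1.6 F [ -5.  -22.5   3.9] w -0.0002 q6 0.22
```

```bash
python3 -m inch '[[-1,0,-8,0,0]]' 30
python3 -c "
from h import *
delta(0,-.168,.084,0)"
```

```text
clock: 15.97
position: [0.5386, -0.0055, 0.0858]
ee_rot: [0.035, 0.989, -0.143, -0.013]
contact_force: [-3.4, -18.7, 3.7]
width: 0.0002
goal [0.541 0.002 0.084] clock 15.9667 tool mm [ 0.  -8.2  1.2] turn 1.8 F [ -3.4 -18.7   3.7] w 0.0002 q6 0.23
```

It is moving through the catch, so I'll follow with a small step.

```bash
python3 -m inch '[[-1,0,-5,0,0]]' 30
python3 -c "
from h import *
delta(0,-.168,.084,0)"
```

```text
clock: 16.05
position: [0.5391, -0.0041, 0.086]
ee_rot: [0.038, 0.989, -0.142, -0.014]
contact_force: [-1.6, -6.0, 0.9]
width: 0.0001
goal [0.541 0.002 0.084] clock 16.05 tool mm [-0.1 -6.7  1.4] turn 1.8 F [-1.6 -6.   0.9] w 0.0001 q6 0.24
```

```bash
python3 -m inch '[[-1,0,-3,0,0],[-1,0,-3,0,0]]' 30
python3 -c "
from h import *
delta(0,-.168,.084,0)"
```

```text
clock: 16.22
position: [0.5397, -0.0019, 0.0861]
ee_rot: [0.042, 0.989, -0.142, -0.015]
contact_force: [-2.8, -14.0, 0.6]
width: 0.0001
goal [0.541 0.002 0.084] clock 16.2167 tool mm [-0.  -4.5  1.7] turn 1.9 F [ -2.8 -14.    0.6] w 0.0001 q6 0.26
```

```bash
python3 -m inch '[[-1,0,-4,0,0],[-1,0,-4,0,0]]' 30
python3 - <<'E'
from h import *
delta(0,-.168,.084,0)
ps=[eyes.get_image("side"),eyes.get_image("top")]
cv2.imwrite("pics/side9.png",cv2.resize(ps[0]["frame"][150:270,240:380,::-1],None,fx=4.5,fy=4.5,interpolation=cv2.INTER_CUBIC))
cv2.imwrite("pics/top9.png",cv2.resize(ps[1]["frame"][130:230,190:310,::-1],None,fx=6,fy=6,interpolation=cv2.INTER_CUBIC))
E
```

```text
clock: 16.38
position: [0.5397, -0.0021, 0.0862]
ee_rot: [0.05, 0.989, -0.139, -0.016]
contact_force: [-2.4, -14.0, 2.6]
width: 0.0002
goal [0.541 0.002 0.084] clock 16.3833 tool mm [-0.  -4.7  1.7] turn 2.2 F [ -2.4 -14.    2.6] w 0.0002 q6 0.27
```

View pics/side9.png

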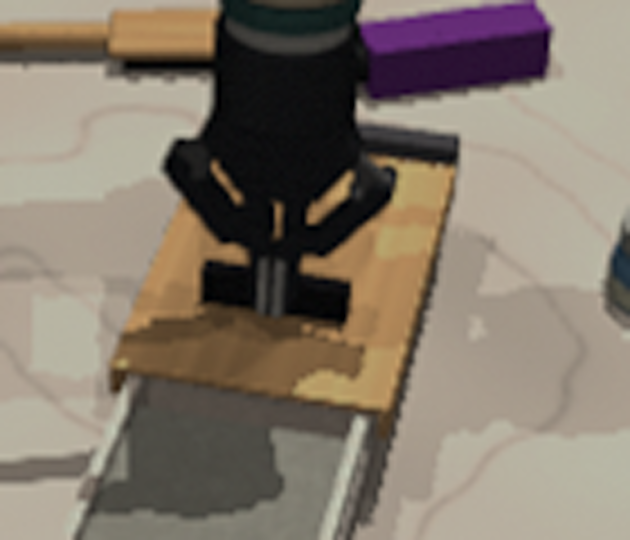

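View pics/top9.png

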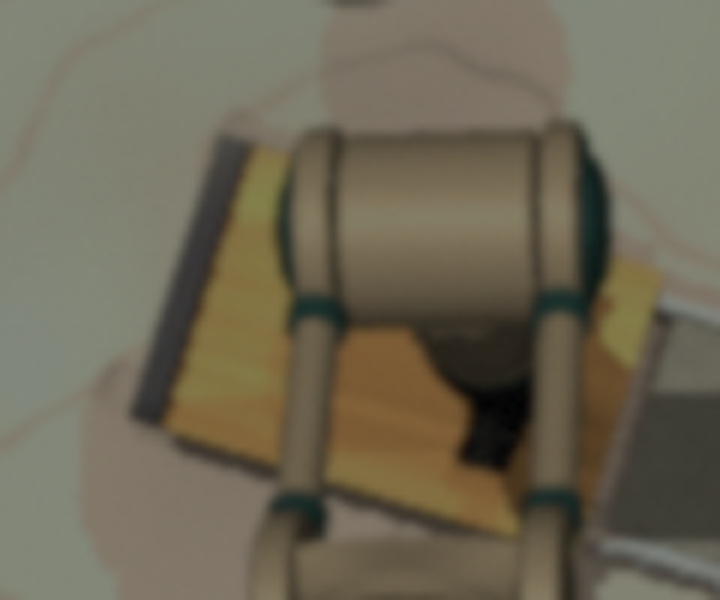

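The hatch edge meets the frame with no visible gap in the top view (line from (245,145) to (165,425)). I'll press once more, firmly, to make sure this is the hard stop.

```bash
python3 -m inch '[[-1,0,-6,0,0],[-1,0,-8,0,0]]' 30
python3 -c "
from h import *
delta(0,-.168,.084,0)"
```

```text
clock: 16.65
position: [0.5398, -0.002, 0.0865]
ee_rot: [0.064, 0.989, -0.135, -0.019]
contact_force: [-5.0, -27.2, 5.7]
width: -0.0001
goal [0.541 0.002 0.084] clock 16.65 tool mm [-0.1 -4.7  1.9] turn 2.6 F [ -5.  -27.2   5.7] w -0.0001 q6 0.3
```

It's a hard stop: about 28 N with no motion. I'll back away from the rib, then lift clear.

```bash
python3 -m inch '[[-1,0,3,0,0],[-1,0,5,-1,0],[-1,0,8,-3,0],[-1,0,5,-8,0],[-1,0,0,-14,0],[-1,0,0,-18,0],[-1,0,0,-20,0],[-1,0,5,-20,0],[-1,0,25,-12,0],[-1,0,35,-4,0],[-1,0,35,0,0],[-1,0,35,0,0],[-1,0,35,0,0],[-1,0,20,0,0],[-1,0,8,0,0],[-1,0,0,0,0],[-1,0,0,0,0]]' 30
python3 - <<'E'
from h import *
delta(0,-.168,.084,0)
ps=[eyes.get_image("side"),eyes.get_image("top")]
cv2.imwrite("pics/sidea.png",cv2.resize(ps[0]["frame"][:,:,::-1],None,fx=1.4,fy=1.4,interpolation=cv2.INTER_CUBIC))
cv2.imwrite("pics/topa.png",cv2.resize(ps[1]["frame"][130:230,190:310,::-1],None,fx=6,fy=6,interpolation=cv2.INTER_CUBIC))
for p in ps:
    for m in mark_of(p,"hatch_pull")[:1]:
        w=atz(p,m["point"][::-1],.084)[:2]-Q[:2];c,s=np.cos(Q[2]),np.sin(Q[2])
        print("pull jamb y",-s*w[0]+c*w[1],m["confidence"])
E
```

```text
clock: 18.07
position: [0.4869, -0.1988, 0.228]
ee_rot: [0.054, 0.989, -0.135, -0.012]
contact_force: [-0.1, 0.0, -0.1]
width: -0.0004
goal [0.541 0.002 0.084] clock 18.0667 tool mm [  -0.6 -222.6  120.4] turn 2.7 F [-0.1  0.  -0.1] w -0.0004 q6 -0.14
pull jamb y -0.15914582388706933 0.97
pull jamb y -0.14633867399732162 0.9
```

View pics/sidea.png

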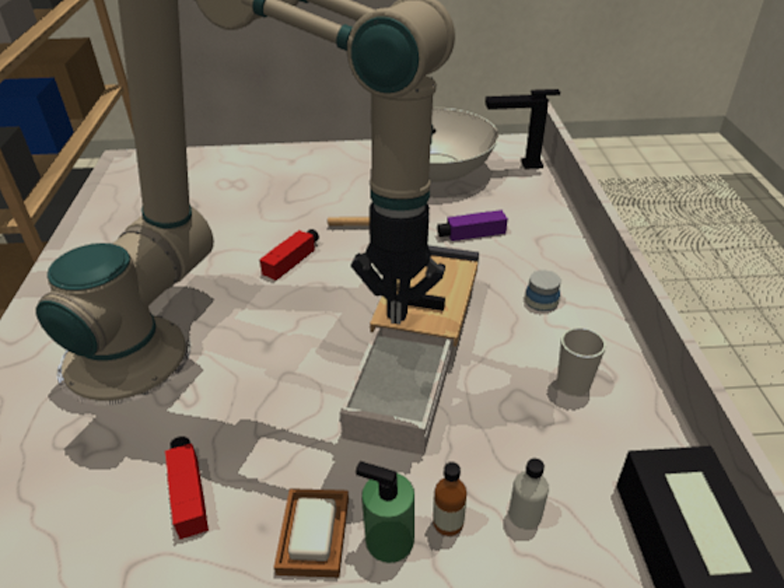

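View pics/topa.png

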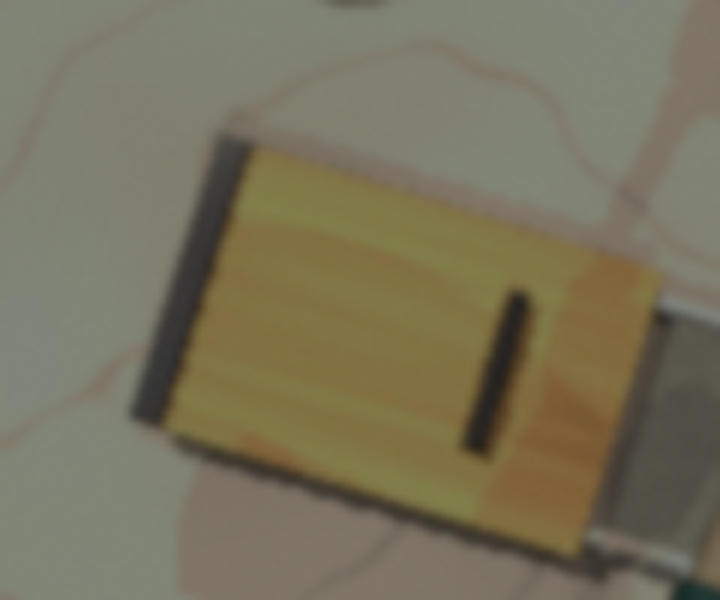

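The top view shows the hatch flush along the whole frame bar, with no gap or dark strip, and the side view shows every bystander standing. I'll do one numeric check of the trailing edge and pull in that picture.

Run:
```python
from h import *
p=eyes.get_image("top"); c,s=np.cos(Q[2]),np.sin(Q[2])
def j(uv,z):
    d=atz(p,np.array(uv)/6+[190,130],z)[:2]-Q[:2]; return np.round(-s*d[0]+c*d[1],4)
print("bar face",j((252,143),.082),j((168,425),.082),"trailing (-.225)",j((662,270),.070),j((582,557),.070),"pull (-.157)",j((518,292),.094),j((478,455),.094))
print(manip.get_state()["contact_force"].round(2), manip.get_state()["clock"])
```

```text
bar face -0.0 -0.0032 trailing (-.225) -0.2213 -0.2256 pull (-.157) -0.1545 -0.1598
[ 0.2  -0.87  0.69] 18.3167
```

```bash
python3 -c "
from rig import manip
print(manip.sign_off())"
```

```text
the job is handed in; nothing more can be done
None
```

The bottle is lying flat in the compartment and the hatch is closed. I handed the job in at about 18.3 s; the sign-off gave no verdict.

**Bottle:** I gripped the orange bottle by its two side faces, lifted it and turned it 90°. I set its base edge on the floor and opened the fingers, so the cap end dropped the last bit. Before I moved the hatch, the pictures showed it lying flat, with its full 155 mm level and its centre within about 3 mm of the compartment centre. I had tried to pivot it down in the pads at 20 N first, but it did not turn at 12–14 N, so I stopped and released it.

**Hatch:** I pushed the pull rib with shut fingers. The hatch stalled at the catch and was still stalled at about 23 N; the next, slightly harder push took it through. It moved about 5 mm more to a hard stop, where about 28 N moved it no further. That was the highest push I read, under the 40 N limit.

**Last checks:**
- **Closure:** After I backed off, the top view showed no gap at the frame. The pull measured 157 mm and the trailing edge 221–226 mm from the frame, against 157 and 225 when closed. My readings scatter by 2–4 mm, so they support a full close but cannot prove the 2 mm limit; the hard stop is the stronger evidence.
- **Disagreement:** The network's marks for the pull were rougher, at 159 and 146 mm.
- **Surroundings:** The bystanders looked undisturbed in the side picture, though I did not re-measure their positions. The arm is clear of everything.
- **Not seen:** I could not see the bottle once the hatch covered it.

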